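Pack the pastry order

TASK

Pack the customer's order into the divided white box: lay the two full-length chocolate bars in the two narrow cells and the two large berry tartlets in the two wide cells, one per cell, each upright and flat on the box floor. Set each one down gently instead of dropping it, and leave the short chocolate piece, the small tartlet and the two pralines where they are on the tray.

Things in the scene. Friction and masses are not known exactly. Their poses are not given: they have to be found in the camera images.
- bar_1: full-length dark chocolate-glazed cake bar with ridges across its top, 86 long x 36 wide x 44 high, on a thin gold card 92 x 42 x 2; 0.15 kg, rigid. Origin: centre of the card's underside, standing on the tray (5 mm thick steel plate, fixed). x = long axis, z up. Grasp across the 36 mm width (y). The two full bars are alike
- bar_2: full-length dark chocolate-glazed cake bar with ridges across its top, 86 long x 36 wide x 44 high, on a thin gold card 92 x 42 x 2; 0.15 kg, rigid. Origin: centre of the card's underside, standing on the tray (5 mm thick steel plate, fixed). x = long axis, z up. Grasp across the 36 mm width (y). The two full bars are alike
- tart_1: large round tartlet in a ribbed case, red berries on top: 66 mm across over the ribs (solid body 64), rim 36 high, 47 with the berries; side tapers from 52 across at the foot to 64 at 14 mm, upright from there to the rim. 0.11 kg, rigid. Origin: centre of its underside, on the same 5 mm thick steel tray; z up. The two large tartlets are alike
- tart_2: large round tartlet in a ribbed case, red berries on top: 66 mm across over the ribs (solid body 64), rim 36 high, 47 with the berries; side tapers from 52 across at the foot to 64 at 14 mm, upright from there to the rim. 0.11 kg, rigid. Origin: centre of its underside, on the same 5 mm thick steel tray; z up. The two large tartlets are alike
- short_piece: look-alike, not ordered: the same chocolate cake cut short, 44 long x 36 wide x 44 high on a gold card 50 x 42 x 2; stands on the tray. Origin: centre of its underside, x = long axis
- small_tart: look-alike, not ordered: the same tartlet but only 42 mm across, 26 high to the rim, 31 to 36 with the berries; stands on the tray. Origin: centre of its underside
- praline_1: small brown praline, 26 mm across, 14 high, loose on the tray among the cakes; not ordered. Origin: centre of its underside
- praline_2: small brown praline, 26 mm across, 14 high, loose on the tray among the cakes; not ordered. Origin: centre of its underside
- carton: low open white box, fixed, any yaw, outside 166 (its x) x 232 (y) x 20 high. Origin: centre of underside, on the counter; z up. Floor 4 thick; walls and dividers 4 thick, tops all 20 above the counter: keep fingertips above that. Two narrow cells 62 (x) x 110 (y) centred at x -48, y +57 and -57; two wide cells 92 (x) x 110 (y) centred at x +33, y +57 and -57. Large tartlets do not fit narrow cells
There are look-alikes about, which are no part of the job. What is shaped like the praline_1 but red is not meant.

How it is judged:
At the end, for the whole second after the job is handed in: Each full bar lies in its own narrow cell and each large tartlet in its own wide cell, underside on the floor (less than 4 mm above it), tilted less than 0.1 rad, at rest; the short piece, small tartlet and both pralines are within 30 mm of where they began, upright (0.15 rad) and at rest (x of bar_1 in the frame of carton between -0.068 and -0.028 m and z of bar_1 in the frame of carton between 0 and 0.008 m and angle between each of bar_1, bar_2, tart_1, tart_2's own z axis and vertical below 0.1 rad and linear speed of each of bar_1, bar_2, tart_1, tart_2, short_piece, small_tart, praline_1, praline_2 below 0.02 m/s and angular speed of each of bar_1, bar_2, tart_1, tart_2 below 0.2 rad/s and x of bar_2 in the frame of carton between -0.068 and -0.028 m and z of bar_2 in the frame of carton between 0 and 0.008 m and x of tart_1 in the frame of carton between 0.01 and 0.056 m and z of tart_1 in the frame of carton between 0 and 0.008 m and x of tart_2 in the frame of carton between 0.01 and 0.056 m and z of tart_2 in the frame of carton between 0 and 0.008 m and ((y of bar_1 in the frame of carton between 0.03 and 0.085 m and y of bar_2 in the frame of carton between -0.085 and -0.03 m) or (y of bar_2 in the frame of carton between 0.03 and 0.085 m and y of bar_1 in the frame of carton between -0.085 and -0.03 m)) and ((y of tart_1 in the frame of carton between 0.03 and 0.085 m and y of tart_2 in the frame of carton between -0.085 and -0.03 m) or (y of tart_2 in the frame of carton between 0.03 and 0.085 m and y of tart_1 in the frame of carton between -0.085 and -0.03 m)) and distance of each of short_piece, small_tart, praline_1, praline_2 from where it was at the start of the episode below 0.03 m and angle between each of short_piece, small_tart, praline_1, praline_2's own z axis and vertical below 0.15 rad); the robot touches nothing.
It fails at once if a full bar is dropped from more than about 20 mm at the box (moves faster than 0.65 m/s there with no finger on it) (contact force between bar_1 and the fingers below 0.01 N and linear speed of bar_1 above 0.65 m/s and horizontal distance between bar_1 and carton below 0.16 m).
It fails at once if a full bar is dropped from more than about 20 mm at the box (moves faster than 0.65 m/s there with no finger on it) (contact force between bar_2 and the fingers below 0.01 N and linear speed of bar_2 above 0.65 m/s and horizontal distance between bar_2 and carton below 0.16 m).
It fails at once if a large tartlet is dropped from more than about 20 mm at the box (moves faster than 0.65 m/s there with no finger on it) (contact force between tart_1 and the fingers below 0.01 N and linear speed of tart_1 above 0.65 m/s and horizontal distance between tart_1 and carton below 0.16 m).
It fails at once if a large tartlet is dropped from more than about 20 mm at the box (moves faster than 0.65 m/s there with no finger on it) (contact force between tart_2 and the fingers below 0.01 N and linear speed of tart_2 above 0.65 m/s and horizontal distance between tart_2 and carton below 0.16 m).
It also fails if it takes over 106 s, if anything falls off the work surface, if the arm or the gripper's body presses on something with over 40 N, if the wrist force passes 120 N, or if a joint passes its speed limit or range.

ROBOT

A 7-joint arm with a two-finger parallel gripper is mounted at the origin on the work surface. World frame = base frame: x ahead of the robot, y to its left, z up, the work surface at z = 0. Lengths are in m, angles in rad, forces in N, time in s.
With the tool pointing down it reaches from about 0.35 to 0.9 m from the base axis. Payload 8.1 kg.
Tool frame: the origin (TCP) lies midway between the tips of the shut fingers; the grasp point (between the pads) lies 19 mm behind it; z points along the fingers, y is the line along which they close (so a half turn about z gives the same grasp; the last joint's range is limited). The gripper opens to 92 mm and grips with 3 to 60 N. Pads are 19 mm wide; open, the fingers measure 130 mm over their backs; the gripper's body (75 mm by 190 mm) begins 47 mm behind the grasp point.
Start: joints at [1.223, 0.434, 0.025, 1.573, -0.012, 1.134, -0.075], TCP at [0.151, -0.606, 0.227] pointing down, gripper open.
Joint ranges: [-2.62, 2.62], [-0.44, 2.09], [-1.27, 1.32], [0.08, 2.57], [-1.32, 4.46], [0.12, 2], [-2.74, 2.74]. Speed limits (rad/s): [2.22, 2.22, 3.01, 3.01, 3.14, 3.14, 3.14].

INTERFACE

Orientations are given as a rotation vector (axis times angle).
In Python, from cell import arm gives the robot as it stands.
- The arm moves only by the tool carry_out, never from a script. Its arguments are lists of equal length, an entry for each row: "claw": the finger opening in cm, from 0 to 9.18; "delta_pos": the shift along the tool's x, y, z in cm, a list of three; "angular": the turn, a rotation vector about the tool's x, y, z in rad, a list of three. In form: {"claw": [claw, ...], "delta_pos": [[dx, dy, dz], ...], "angular": [[ax, ay, az], ...]}. A call has 1 to 20 rows; each row shifts and turns the commanded pose from where the row before left it, along the tool's axes as they then stand; what a row does not reach is not made up. A row lasts 1/10 s, in which the tool goes at most 50 mm and 8.59 degrees, less where a joint would pass 70% of its speed; a pose out of reach is approached as far as the arm can. A call with a gripper value outside its range is refused whole. The fingers move at their own pace and stop on an object; "force" is the grip in N (left out, the last holds). Time passes only in rows, so rows that do not move let the fingers close. It gives the time, the measured TCP pose, the force, the opening and the grip force at its end, in the units of the state.
- arm.observe(): the state, without advancing time (a new reading comes with each control period).
- arm.get_image(name): name is "scene" or "top"; returns a dict with "frame" (384x512x3 uint8, red, green, blue), "mtx" (3x3 intrinsics, pixels), "T" (4x4, takes a point from camera to world coordinates). Camera axes: x right, y down, z forward; pixel columns grow to the right and rows downward; lengths in m; the calibration is good to about 2 mm. A picture is of the moment at which its call begins. There is no depth.
- arm.sign_off(): hands the job in; it is judged then, once.
Trained networks look in a picture, given as the dict that the camera call returned (one of the last four; its "shot" number tells which), for a name from the list of things; names that differ only in an ending like _2 or _b are one class to them, and where a whole thing is asked for, a point or a joint stands for the part that bears it (a point fixed in the world has none). Each returns a list of dicts, best first, with "conf" (0 to 1); they miss things now and then, are a little off and sometimes report something else, mostly with a low value. They report only what shows in the picture. A call takes as long as a camera call. They do not tell look-alikes from the thing itself.
- arm.look_for(label, picture): "centre" ([column, row] as shares, 0 to 1, of the picture: columns of its width, rows of its height, amid what is visible of it).
- arm.trace(label, picture): "region" (384x512 bool, what is visible of it) and "centre" ([column, row] as shares, 0 to 1, of the picture: columns of its width, rows of its height, amid what is visible of it).
- arm.place_of(label, picture): "centre" ([column, row] as shares, 0 to 1, of the picture: columns of its width, rows of its height: a listed point, or the origin of a listed thing).
The state is a dict: "clock": time; "joints": joint angles; "dq": joint speeds; "joint_efforts": joint torques, N m; "position": TCP position; "ee_rot": TCP orientation; "force": force on the tool from outside, world axes, zero at the start; "ft_torque": the same for the moment, N m; "width": opening from 0.0 (shut) to 1.0 (fully open); "gripper_force": force on a finger pad.
Only numpy, scipy, OpenCV 4.12 (cv2) and the standard library are available. Lean on these libraries where they do the work, as an engineer would, in place of code of your own. Each camera call takes 0.05 s, during which the arm holds its last target. There are 200 camera calls.

## Working session

There is one attempt and no reset: what is moved stays moved. The work goes in short steps, Python scripts to look and compute and a tool call to move; the robot and the scene stay as the last step left them, time stands still between calls to the robot, and variables do not carry over. Pictures are saved under pics/ and viewed, at most 14 in all, crops included, and the job is handed in when it is done.

Besides the shell and the picture viewer there is one more tool, called after "Call:" as a command line: name --argument value ..., lists and objects as JSON in quotes. carry_out: Moves the arm, as the interface text tells. Its arguments: {"type":"object","properties":{"claw":{"type":"array","items":{"type":"number"}},"delta_pos":{"type":"array","items":{"type":"array","items":{"type":"number"}}},"angular":{"type":"array","items":{"type":"array","items":{"type":"number"}}},"force":{"type":"number"}},"required":["claw","delta_pos","angular"]}

```bash
mkdir -p pics; python3 - <<'E'
from cell import arm
import cv2, numpy as np
s=arm.observe(); print({k:np.round(v,3) for k,v in s.items()})
for n in("top","scene"):
    p=arm.get_image(n); cv2.imwrite(f"pics/{n}0.png",cv2.resize(p["frame"][:,:,::-1],(768,576)))
    print(n,p["mtx"].round(1).tolist(),p["T"].round(4).tolist())
    for l in ["bar_1","tart_1","short_piece","small_tart","praline_1","carton"]:
        print(l,[(np.round(np.array(d["centre"])*[512,384],1).tolist(),round(d["conf"],2)) for d in arm.place_of(l,p)])
E
```

```text
{'clock': np.float64(0.0), 'joints': array([ 1.223,  0.435,  0.025,  1.574, -0.012,  1.134, -0.075]), 'dq': array([ 0.001, -0.001, -0.001, -0.001,  0.002,  0.001, -0.001]), 'joint_efforts': array([-1.0000e-03, -6.6785e+01,  9.8500e-01, -3.1446e+01, -6.1000e-02,
        4.3000e-02,  0.0000e+00]), 'position': array([ 0.151, -0.606,  0.226]), 'ee_rot': array([-3.117e+00, -3.830e-01,  1.000e-03]), 'force': array([-0.178, -0.349, -0.046]), 'ft_torque': array([ 0.038,  0.047, -0.024]), 'gripper_force': np.float64(0.0), 'width': np.float64(1.002)}
top [[416.2, 0.0, 253.6], [0.0, 416.2, 186.5], [0.0, 0.0, 1.0]] [[-0.0224, -0.9906, 0.1347, 0.4052], [-0.9993, 0.0263, 0.0267, -0.0123], [-0.03, -0.134, -0.9905, 0.865], [0.0, 0.0, 0.0, 1.0]]
bar_1 [([226.4, 153.9], 0.79), ([166.6, 156.5], 0.77)]
tart_1 [([107.8, 210.9], 0.85), ([164.6, 209.5], 0.59), ([165.9, 157.2], 0.29)]
short_piece [([225.6, 213.6], 0.73)]
small_tart [([108.7, 159.8], 0.59)]
praline_1 [([134.1, 188.3], 0.65), ([202.1, 277.7], 0.63), ([198.2, 183.4], 0.54)]
carton [([350.1, 190.9], 0.8)]
scene [[401.2, 0.0, 255.5], [0.0, 401.2, 195.8], [0.0, 0.0, 1.0]] [[-0.6459, 0.4636, -0.6065, 1.1492], [0.7634, 0.3844, -0.5191, 0.5318], [-0.0075, -0.7983, -0.6022, 0.6632], [0.0, 0.0, 0.0, 1.0]]
bar_1 [([303.3, 259.6], 0.96), ([261.7, 232.9], 0.9)]
tart_1 [([331.1, 229.7], 0.98), ([380.7, 257.4], 0.61)]
short_piece [([292.2, 206.9], 0.6)]
small_tart [([348.0, 282.1], 0.63)]
praline_1 [([329.9, 194.1], 0.56), ([296.2, 227.8], 0.54), ([339.7, 254.0], 0.39)]
carton [([208.8, 178.9], 0.9), ([330.3, 230.0], 0.68)]
```

View pics/top0.png

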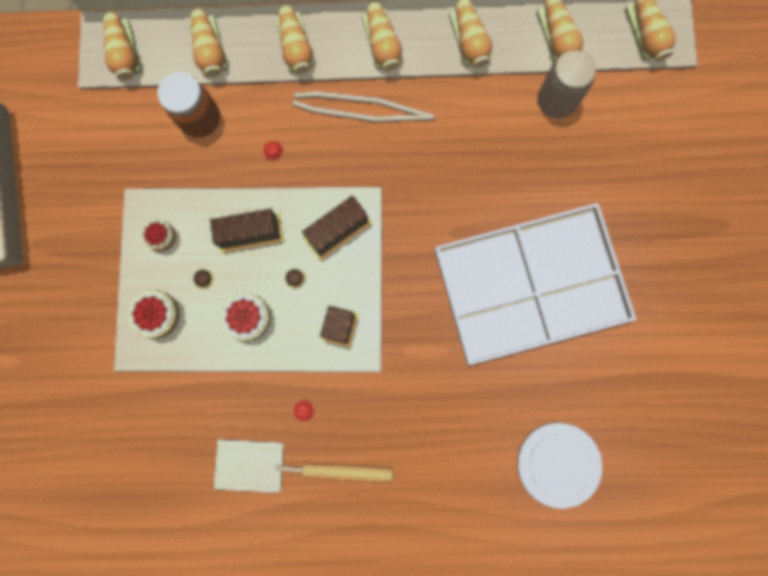

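View pics/scene0.png

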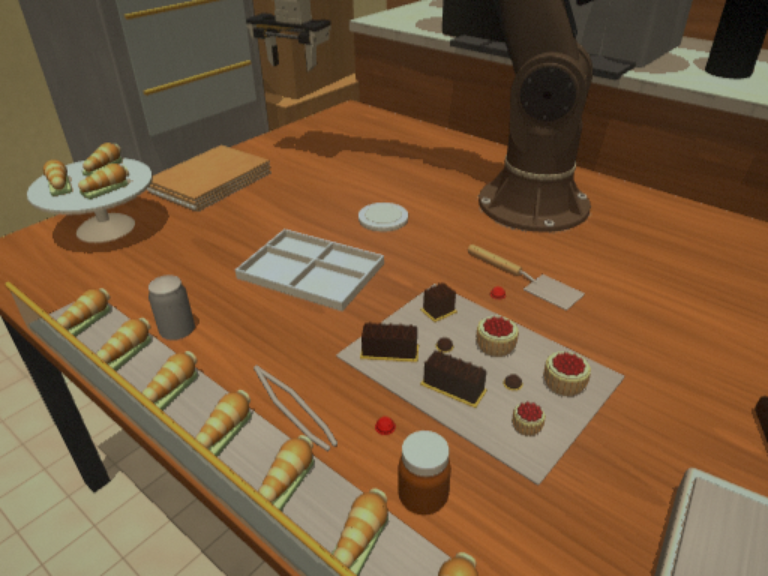

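The top view shows the tray at about (250,280) and the carton at about (535,285). The wide cells are on the upper, far side of the carton, so its +x points away from the robot with a yaw near +0.27. The bars are at (245,230) and (336,226), the large tarts at (153,314) and (245,317). Next I'll fit model outlines to the traces.

```bash
cat > h.py <<'E'
from cell import arm
import cv2, numpy as np
from scipy.optimize import minimize
def box(l,w,z0,z1): return [[sx*l/2,sy*w/2,z] for sx in(-1,1) for sy in(-1,1) for z in(z0,z1)]
def ring(d,z): return [[d/2*np.cos(a),d/2*np.sin(a),z] for a in np.linspace(0,6.28,40)]
M={"bar_1":box(.092,.042,0,.002)+box(.086,.036,.002,.046),"tart_1":ring(.052,0)+ring(.066,.014)+ring(.066,.036)+ring(.035,.045),
 "short_piece":box(.05,.042,0,.002)+box(.044,.036,.002,.046),"small_tart":ring(.034,0)+ring(.042,.009)+ring(.042,.026)+ring(.024,.033),
 "praline_1":ring(.026,0)+ring(.018,.014),"carton":box(.166,.232,0,.02)}
M={k:np.array(v) for k,v in M.items()}
def proj(P,p):
    c=(P-p["T"][:3,3])@p["T"][:3,:3]; u=c@p["mtx"].T; return u[:,:2]/u[:,2:]
def unproj(uv,p,z):
    d=p["T"][:3,:3]@np.linalg.solve(p["mtx"],[uv[0],uv[1],1]); o=p["T"][:3,3]; return (o+d*(z-o[2])/d[2])[:2]
def sil(l,x,p,z):
    c,s=np.cos(x[2]),np.sin(x[2]); P=M[l]@np.array([[c,s,0],[-s,c,0],[0,0,1]])+[x[0],x[1],z]
    h=cv2.convexHull(proj(P,p).astype(np.float32)); m=np.zeros((384,512),np.uint8)
    # supersample (soft edge) via shift
    m=np.zeros((768,1024),np.uint8); cv2.fillConvexPoly(m,np.round((h*2+.5)*16).astype(np.int32),255,shift=4)
    return cv2.resize(m,(512,384),interpolation=cv2.INTER_AREA)/255.
def fit(l,views,z,x0):
    "views: [(picture, region)]"
    f=lambda x:sum(np.abs(sil(l,x,p,z)-r).sum()/r.sum() for p,r in views)
    best=None
    for y in ([0,.4,.8,1.2,1.6,2,2.4,2.8] if x0[2] is None else [x0[2]]):
        r=minimize(f,[x0[0],x0[1],y],method="Nelder-Mead",options=dict(initial_simplex=np.array([x0[0],x0[1],y])+np.array([[0,0,0],[.008,0,0],[0,.008,0],[0,0,.2]]),xatol=1e-4,fatol=1e-4))
        if best is None or r.fun<best.fun: best=r
    return best.x,best.fun
def measure(labels,z=.005,maxn=3):
    T,S=arm.get_image("top"),arm.get_image("scene"); out=[]
    for l in labels:
        tr={id(q):[(d["region"],d["conf"]) for d in arm.trace(l,q)] for q in(T,S)}
        zz=0 if l=="carton" else z
        for r,c in tr[id(T)][:maxn]:
            ys,xs=np.nonzero(r); g=unproj([xs.mean(),ys.mean()],T,zz+.02)
            v=[(T,r)]
            e=proj(np.array([[g[0],g[1],zz+.02]]),S)[0]
            if tr[id(S)]:
                b=min(tr[id(S)],key=lambda t:np.hypot(*(np.argwhere(t[0]).mean(0)[::-1]-e)))
                if np.hypot(*(np.argwhere(b[0]).mean(0)[::-1]-e))<15: v.append((S,b[0]))
            x0=[*g,.27 if l=="carton" else None if l in("bar_1","short_piece") else 0]
            for vv in ([v] if len(v)==1 else [v,v[:1],v[1:]]):
                x,fv=fit(l,vv,zz,x0); print(l,round(c,2),len(vv),"T" if vv[0][0] is T else "S",x.round(4),round(fv/len(vv),3))
    return out
E
python3 - <<'E'
from h import *
measure(["bar_1","tart_1","short_piece","small_tart","praline_1","carton"])
print(arm.observe()["clock"])
E
```

```text
bar_1 0.65 2 T [0.5953 0.0702 2.206 ] 0.115
bar_1 0.65 1 T [0.5956 0.0699 2.174 ] 0.042
bar_1 0.65 1 S [0.5981 0.0698 2.2667] 0.148
bar_1 0.57 2 T [0.5951 0.1949 1.7166] 0.112
bar_1 0.57 1 T [0.5945 0.194  1.7018] 0.067
bar_1 0.57 1 S [0.5987 0.1948 1.6331] 0.136
tart_1 0.75 2 T [0.4749 0.1941 0.0498] 0.145
tart_1 0.75 1 T [0.4757 0.1942 0.047 ] 0.147
tart_1 0.75 1 S [0.4759 0.1953 0.0022] 0.139
short_piece 0.86 2 T [ 0.4608  0.0695 -0.2721] 0.191
short_piece 0.86 1 T [0.4599 0.0681 2.8625] 0.16
short_piece 0.86 1 S [0.4645 0.0708 2.3125] 0.17
praline_1 0.73 2 T [0.5314 0.2601 0.1067] 0.153
praline_1 0.73 1 T [0.5312 0.2602 0.0955] 0.056
praline_1 0.73 1 S [ 0.5328  0.2599 -0.1053] 0.222
praline_1 0.61 2 T [ 0.5294  0.1317 -0.041 ] 0.221
praline_1 0.61 1 T [ 0.5284  0.1314 -0.1181] 0.094
praline_1 0.61 1 S [ 0.5342  0.1333 -0.2907] 0.121
praline_1 0.6 1 T [0.3465 0.1194 0.0734] 0.149
1.4
```

```bash
python3 - <<'E'
from h import *
measure(["tart_1","small_tart","carton"])
T=arm.get_image("top")
# carton from corner pixels (768-scale) at z=.02
for uv in [(437,248),(598,205),(635,319),(470,362),(537,293)]: print(unproj(np.array(uv)/1.5,T,.02).round(4))
for uv in [(153,312)]: print("tart",unproj(np.array(uv)/1.5,T,.045).round(4))
print(unproj(np.array((156,233))/1.5,T,.03))
for l in("carton","tart_1"): print(l,[(unproj(np.array(d["centre"])*[512,384],T,0 if l=="carton" else .005).round(4),d["conf"]) for d in arm.place_of(l,T)])
E
```

```text
tart_1 0.65 2 T [0.4741 0.1932 0.0116] 0.084
tart_1 0.65 1 T [ 0.4738  0.1942 -0.0168] 0.085
tart_1 0.65 1 S [0.4755 0.1921 0.0487] 0.064
tart_1 0.63 1 T [0.4808 0.3197 0.1229] 0.075
small_tart 0.84 2 T [0.5912 0.317  0.0082] 0.066
small_tart 0.84 1 T [0.5908 0.3175 0.0912] 0.058
small_tart 0.84 1 S [0.5922 0.3166 0.0544] 0.052
carton 0.8 2 T [ 0.5116 -0.1973  0.2401] 0.019
carton 0.8 1 T [ 0.5112 -0.1973  0.2438] 0.011
carton 0.8 1 S [ 0.5132 -0.1962  0.2454] 0.02
[ 0.562  -0.0682]
[ 0.6158 -0.291 ]
[ 0.4581 -0.3292]
[ 0.406  -0.1069]
[ 0.4964 -0.2009]
tart [0.4814 0.3136]
[0.59202372 0.31827017]
carton [(array([ 0.5151, -0.1943]), 0.96)]
tart_1 [(array([0.4839, 0.321 ]), 0.92), (array([0.4798, 0.2005]), 0.86)]
```

```bash
cat > go.py <<'E'
from cell import arm; import numpy as np, sys
from scipy.spatial.transform import Rotation as R
def go(x,y,z,yaw=None):
    s=arm.observe(); r=R.from_rotvec(s["ee_rot"]); m=r.as_matrix(); th=np.arctan2(m[1,0],m[0,0])
    yaw=th if yaw is None else yaw
    ideal=np.array([[np.cos(yaw),np.sin(yaw),0],[np.sin(yaw),-np.cos(yaw),0],[0,0,-1]]).T
    d=np.array([x,y,z])-s["position"]
    print("t",round(s["clock"],2),"pos",s["position"].round(4),"yaw",round(th,3),"j",s["joints"].round(2),"w",round(float(s["width"])*9.18,2),"gf",round(float(s["gripper_force"]),1),"F",s["force"].round(1))
    print(" move cm, axes now:",(m.T@d*100).round(2)," then turn",(r.inv()*R.from_matrix(ideal)).as_rotvec().round(3)," | move if turned first:",(ideal.T@d*100).round(2))
a=[float(v) for v in sys.argv[1:]]
go(*a)
E
python3 go.py .595 .1945 .15 1.71
```

```text
t 1.95 pos [ 0.1514 -0.6064  0.2267] yaw 0.245 j [ 1.22  0.43  0.03  1.57 -0.01  1.13 -0.08] w 9.2 gf 0.0 F [-0.8 -0.1  0.2]
 move cm, axes now: [ 62.44 -66.96   7.67]  then turn [ 0.    -0.    -1.465]  | move if turned first: [73.16 55.04  7.67]
```

Call:
carry_out --claw '[7,7,7,7,7,7,7,7,7,7,7,7,7,7,7,7,7,7,7,7]' --delta_pos '[[2.5,-2.7,0.2],[2.5,-2.7,0.2],[2.5,-2.7,0.2],[2.5,-2.7,0.2],[2.5,-2.7,0.2],[2.5,-2.7,0.2],[2.5,-2.7,0.2],[2.5,-2.7,0.2],[2.5,-2.7,0.2],[2.5,-2.7,0.2],[2.5,-2.7,0.2],[2.5,-2.7,0.2],[2.5,-2.7,0.2],[2.5,-2.7,0.2],[2.5,-2.7,0.2],[2.5,-2.7,0.2],[2.5,-2.7,0.2],[2.5,-2.7,0.2],[2.5,-2.7,0.2],[2.5,-2.7,0.2]]' --angular '[[0,0,0],[0,0,0],[0,0,0],[0,0,0],[0,0,0],[0,0,0],[0,0,0],[0,0,0],[0,0,0],[0,0,0],[0,0,0],[0,0,0],[0,0,0],[0,0,0],[0,0,0],[0,0,0],[0,0,0],[0,0,0],[0,0,0],[0,0,0]]' --force 15

```text
clock: 3.95
position: [0.5064, 0.04, 0.1868]
ee_rot: [3.118, 0.383, 0.001]
force: [0.7, -0.3, 0.7]
width: 0.764
gripper_force: 0.0
```

Call:
carry_out --claw '[7,7,7,7,7,7,7,7,7,7]' --delta_pos '[[0,0,0],[0,0,0],[0,0,0],[0,0,0],[0,0,0],[0,0,0],[0,0,0],[0,0,0],[0,0,0],[0,0,0]]' --angular '[[0,0,-0.146],[0,0,-0.146],[0,0,-0.146],[0,0,-0.146],[0,0,-0.146],[0,0,-0.146],[0,0,-0.146],[0,0,-0.146],[0,0,-0.146],[0,0,-0.146]]'

```text
clock: 4.95
position: [0.5058, 0.0385, 0.1868]
ee_rot: [2.061, 2.371, 0.0]
force: [-0.2, 0.1, 0.4]
width: 0.765
gripper_force: 0.0
```

```bash
python3 go.py .595 .1945 .029 1.71
```

```text
t 4.95 pos [0.5058 0.0385 0.1868] yaw 1.711 j [ 0.37  0.38 -0.71  1.87  0.29  1.   -0.33] w 7.02 gf 0.0 F [-0.2  0.1  0.4]
 move cm, axes now: [14.2  11.   15.78]  then turn [0.    0.    0.001]  | move if turned first: [14.21 11.   15.78]
```

Call:
carry_out --claw '[7,7,7,7,7,7,7,7,7,7,7,7,7,7,7,7,7,7]' --delta_pos '[[2.37,1.83,0],[2.37,1.83,0],[2.37,1.83,0],[2.37,1.83,0],[2.37,1.83,0],[2.35,1.85,0],[0,0,2],[0,0,2],[0,0,2],[0,0,2],[0,0,2],[0,0,1.5],[0,0,1],[0,0,1],[0,0,1],[0,0,0.8],[0,0,0.5],[0,0,0]]' --angular '[[0,0,0],[0,0,0],[0,0,0],[0,0,0],[0,0,0],[0,0,0],[0,0,0],[0,0,0],[0,0,0],[0,0,0],[0,0,0],[0,0,0],[0,0,0],[0,0,0],[0,0,0],[0,0,0],[0,0,0],[0,0,0]]'

```text
clock: 6.75
position: [0.5955, 0.1939, 0.0281]
ee_rot: [-2.067, -2.365, 0.001]
force: [-0.6, -0.7, -0.4]
width: 0.762
gripper_force: 0.0
```

Call:
carry_out --claw '[3,3,3,3,3,3,3,3,3,3]' --delta_pos '[[0,0,0],[0,0,0],[0,0,0],[0,0,0],[0,0,0],[0,0,0],[0,0,0],[0,0,0],[0,0,0],[0,0,0]]' --angular '[[0,0,0],[0,0,0],[0,0,0],[0,0,0],[0,0,0],[0,0,0],[0,0,0],[0,0,0],[0,0,0],[0,0,0]]'

```text
clock: 7.75
position: [0.5959, 0.1941, 0.0289]
ee_rot: [2.068, 2.365, 0.0]
force: [-0.7, -0.6, 4.0]
width: 0.392
gripper_force: 14.9
```

```bash
python3 go.py .4791 -.2638 .13 1.813
```

```text
t 7.75 pos [0.5959 0.1941 0.0289] yaw 1.705 j [-0.02  0.73 -0.59  1.72  0.51  0.85 -0.7 ] w 3.6 gf 14.9 F [-0.7 -0.6  4. ]
 move cm, axes now: [-43.82 -17.68 -10.11]  then turn [ 0.     0.    -0.108]  | move if turned first: [-41.65 -22.32 -10.11]
```

Call:
carry_out --claw '[3,3,3,3,3,3]' --delta_pos '[[0,0,-0.5],[0,0,-1.5],[0,0,-2],[0,0,-2],[0,0,-2],[0,0,-1]]' --angular '[[0,0,0],[0,0,0],[0,0,0],[0,0,0],[0,0,-0.054],[0,0,-0.054]]'

```text
clock: 8.35
position: [0.5965, 0.1947, 0.1217]
ee_rot: [1.933, 2.474, 0.004]
force: [0.2, 0.4, -2.5]
width: 0.389
gripper_force: 14.9
```

Call:
carry_out --claw '[3,3,3,3,3,3,3,3,3,3,3,3,3,3,3,3,3,3,3]' --delta_pos '[[-1.2,-0.6,0],[-2.3,-1.2,0],[-2.3,-1.2,0],[-2.3,-1.2,0],[-2.3,-1.2,0],[-2.3,-1.2,0],[-2.3,-1.2,0],[-2.3,-1.2,0],[-2.3,-1.2,0],[-2.3,-1.2,0],[-2.3,-1.2,0],[-2.3,-1.2,0],[-2.3,-1.2,0],[-2.3,-1.2,0],[-2.3,-1.2,0],[-2.3,-1.2,0],[-2.3,-1.2,0],[-2.3,-1.2,0],[-1.2,-1,0]]' --angular '[[0,0,0],[0,0,0],[0,0,0],[0,0,0],[0,0,0],[0,0,0],[0,0,0],[0,0,0],[0,0,0],[0,0,0],[0,0,0],[0,0,0],[0,0,0],[0,0,0],[0,0,0],[0,0,0],[0,0,0],[0,0,0],[0,0,0]]'

```text
clock: 10.25
position: [0.4798, -0.2644, 0.1182]
ee_rot: [-1.942, -2.469, 0.002]
force: [-0.0, -0.4, -1.7]
width: 0.391
gripper_force: 14.9
```

```bash
python3 go.py .4791 -.2638 .0285 1.813; python3 - <<'E'
from h import *
p=arm.get_image("scene"); cv2.imwrite("pics/s1.png",cv2.resize(p["frame"][100:300,100:400,::-1],None,fx=2,fy=2))
E
```

```text
t 10.25 pos [ 0.4798 -0.2644  0.1182] yaw 1.808 j [ 0.9   0.52 -0.68  1.85  0.41  0.92  0.26] w 3.59 gf 14.9 F [-0.  -0.4 -1.7]
 move cm, axes now: [ 0.08 -0.04  8.98]  then turn [-0.001  0.    -0.005]  | move if turned first: [ 0.08 -0.05  8.97]
```

View pics/s1.png

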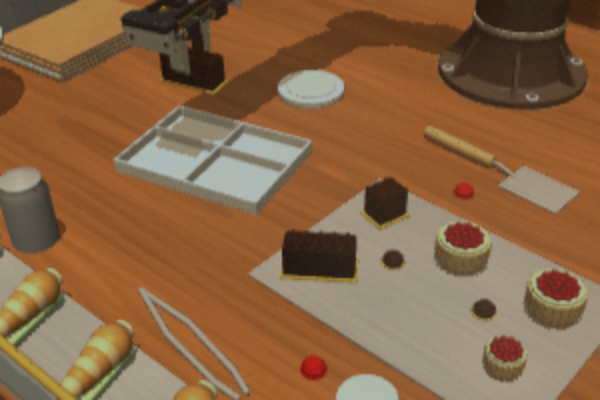

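The bar is held level over the box at about (195,70) in the crop, and the other items on the tray are undisturbed.

Call:
carry_out --claw '[3,3,3,3,3,3,3,3,3,3,3,3]' --delta_pos '[[0,0,1.2],[0,0,1.5],[0,0,1.5],[0,0,1.2],[0,0,1],[0,0,0.8],[0,0,0.6],[0,0,0.4],[0,0,0.3],[0,0,0.3],[0,0,0.2],[0,0,0]]' --angular '[[0,0,0],[0,0,0],[0,0,0],[0,0,0],[0,0,0],[0,0,0],[0,0,0],[0,0,0],[0,0,0],[0,0,0],[0,0,0],[0,0,0]]'

```text
clock: 11.5
position: [0.4816, -0.2616, 0.0287]
ee_rot: [1.937, 2.473, -0.0]
force: [-0.2, 0.1, -1.9]
width: 0.391
gripper_force: 14.9
```

Call:
carry_out --claw '[3.8,4.2,4.8,5.4,5.4,5.4,5.4,5.4,5.4,5.4,5.4,5.4]' --delta_pos '[[0,0,0],[0,0,0],[0,0,0],[0,0,0],[0,0,0],[0,0,0],[0,0,-0.5],[0,0,-1.5],[0,0,-2],[0,0,-2],[0,0,-2],[0,0,-2]]' --angular '[[0,0,0],[0,0,0],[0,0,0],[0,0,0],[0,0,0],[0,0,0],[0,0,0],[0,0,0],[0,0,0],[0,0,0],[0,0,0],[0,0,0]]'

```text
clock: 12.7
position: [0.4818, -0.2614, 0.1308]
ee_rot: [1.936, 2.473, 0.0]
force: [0.0, -0.9, -0.1]
width: 0.588
gripper_force: 0.0
```

```bash
python3 go.py .5955 .070 .12 2.18
```

```text
t 12.7 pos [ 0.4818 -0.2614  0.1308] yaw 1.813 j [ 0.9   0.51 -0.69  1.84  0.4   0.94  0.27] w 5.4 gf 0.0 F [ 0.  -0.9 -0.1]
 move cm, axes now: [29.45 18.99  1.08]  then turn [ 0.001  0.001 -0.367]  | move if turned first: [20.67 28.29  1.08]
```

Call:
carry_out --claw '[7,7,7,7,7,7,7,7,7,7,7,7,7,7,7,7,7]' --delta_pos '[[2.25,1.46,0],[2.25,1.46,0],[2.25,1.46,0],[2.25,1.46,0],[2.25,1.46,0],[2.25,1.46,0],[2.25,1.46,0],[2.25,1.46,0],[2.25,1.46,0],[2.25,1.46,0],[2.25,1.46,0],[2.25,1.46,0],[2.45,1.5,0],[0,0,0],[0,0,0],[0,0,0],[0,0,0]]' --angular '[[0,0,0],[0,0,0],[0,0,0],[0,0,0],[0,0,0],[0,0,0],[0,0,0],[0,0,0],[0,0,0],[0,0,0],[0,0,0],[0,0,0],[0,0,0],[0,0,-0.122],[0,0,-0.122],[0,0,-0.122],[0,0,0]]'

```text
clock: 14.4
position: [0.5958, 0.07, 0.1298]
ee_rot: [1.452, 2.786, 0.001]
force: [-0.5, -0.1, 0.2]
width: 0.765
gripper_force: 0.0
```

```bash
python3 go.py .5955 .070 .029 2.18
```

```text
t 14.4 pos [0.5958 0.07   0.1298] yaw 2.181 j [ 0.31  0.62 -0.78  1.7   0.49  1.03 -0.03] w 7.02 gf 0.0 F [-0.5 -0.1  0.2]
 move cm, axes now: [ 0.02 -0.03 10.08]  then turn [ 0.001 -0.     0.001]  | move if turned first: [ 0.02 -0.03 10.08]
```

Call:
carry_out --claw '[7,7,7,7,7,7,7,7,3,3,3,3,3,3,3,3]' --delta_pos '[[0,0,2],[0,0,2],[0,0,2],[0,0,1.5],[0,0,1.2],[0,0,0.9],[0,0,0.5],[0,0,0],[0,0,0],[0,0,0],[0,0,0],[0,0,0],[0,0,0],[0,0,0],[0,0,0],[0,0,0]]' --angular '[[0,0,0],[0,0,0],[0,0,0],[0,0,0],[0,0,0],[0,0,0],[0,0,0],[0,0,0],[0,0,0],[0,0,0],[0,0,0],[0,0,0],[0,0,0],[0,0,0],[0,0,0],[0,0,0]]'

```text
clock: 16.0
position: [0.5958, 0.0699, 0.0279]
ee_rot: [1.455, 2.784, 0.0]
force: [-0.4, -0.4, 3.4]
width: 0.391
gripper_force: 15.0
```

```bash
python3 go.py .4517 -.1532 .12 1.813
```

```text
t 16.0 pos [0.5958 0.0699 0.0279] yaw 2.179 j [ 0.26  0.73 -0.7   1.78  0.61  0.85 -0.12] w 3.59 gf 15.0 F [-0.4 -0.4  3.4]
 move cm, axes now: [-10.09 -24.57  -9.21]  then turn [0.    0.    0.366]  | move if turned first: [-18.21 -19.34  -9.21]
```

Call:
carry_out --claw '[3,3,3,3,3,3,3,3,3,3,3,3,3,3,3,3,3,3,3,3]' --delta_pos '[[0,0,-0.5],[0,0,-1.5],[0,0,-2],[0,0,-2],[0,0,-2],[0,0,-1.2],[0,0,0],[-0.8,-0.9,0],[-1.6,-1.7,0],[-1.6,-1.7,0],[-1.6,-1.7,0],[-1.6,-1.7,0],[-1.6,-1.7,0],[-1.6,-1.7,0],[-1.6,-1.7,0],[-1.6,-1.7,0],[-1.6,-1.7,0],[-1.6,-1.7,0],[-1.4,-1.45,0],[0,0,0]]' --angular '[[0,0,0],[0,0,0],[0,0,0],[0,0,0],[0,0,0.122],[0,0,0.122],[0,0,0.122],[0,0,0],[0,0,0],[0,0,0],[0,0,0],[0,0,0],[0,0,0],[0,0,0],[0,0,0],[0,0,0],[0,0,0],[0,0,0],[0,0,0],[0,0,0]]'

```text
clock: 18.0
position: [0.4485, -0.1563, 0.1194]
ee_rot: [-1.937, -2.472, 0.005]
force: [0.6, -0.7, -1.9]
width: 0.393
gripper_force: 15.0
```

```bash
python3 go.py .4517 -.1532 .0275 1.813
```

```text
t 18.0 pos [ 0.4485 -0.1563  0.1194] yaw 1.812 j [ 0.78  0.42 -0.73  2.01  0.38  0.84  0.09] w 3.61 gf 15.0 F [ 0.6 -0.7 -1.9]
 move cm, axes now: [0.24 0.41 9.19]  then turn [-0.003  0.001 -0.001]  | move if turned first: [0.23 0.38 9.19]
```

Call:
carry_out --claw '[3,3,3,3,3,3,3,3,3,3,3,3]' --delta_pos '[[0.2,0.4,1.2],[0,0,1.5],[0,0,1.5],[0,0,1.2],[0,0,1.2],[0,0,0.8],[0,0,0.6],[0,0,0.4],[0,0,0.3],[0,0,0.3],[0,0,0.2],[0,0,0]]' --angular '[[0,0,0],[0,0,0],[0,0,0],[0,0,0],[0,0,0],[0,0,0],[0,0,0],[0,0,0],[0,0,0],[0,0,0],[0,0,0],[0,0,0]]'

```text
clock: 19.2
position: [0.4548, -0.1503, 0.0277]
ee_rot: [1.937, 2.473, -0.0]
force: [-0.6, -0.2, -2.0]
width: 0.393
gripper_force: 15.0
```

Call:
carry_out --claw '[3.8,4.2,4.8,5.4,5.4,5.4,5.4,5.4,5.4,5.4,5.4,5.4]' --delta_pos '[[0,0,0],[0,0,0],[0,0,0],[0,0,0],[0,0,0],[0,0,0],[0,0,-0.5],[0,0,-1.5],[0,0,-2],[0,0,-2],[0,0,-2],[0,0,-2]]' --angular '[[0,0,0],[0,0,0],[0,0,0],[0,0,0],[0,0,0],[0,0,0],[0,0,0],[0,0,0],[0,0,0],[0,0,0],[0,0,0],[0,0,0]]'

```text
clock: 20.4
position: [0.4547, -0.15, 0.1289]
ee_rot: [-1.937, -2.473, -0.0]
force: [-0.1, 0.0, 0.0]
width: 0.586
gripper_force: 0.0
```

```bash
python3 go.py .4745 .1935 .12 .85;  python3 - <<'E'
from h import *
measure(["tart_1"])
p=arm.get_image("scene"); cv2.imwrite("pics/s2.png",cv2.resize(p["frame"][100:300,100:400,::-1],None,fx=2,fy=2))
E
```

```text
t 20.4 pos [ 0.4547 -0.15    0.1289] yaw 1.813 j [ 0.78  0.42 -0.74  2.    0.37  0.86  0.08] w 5.38 gf 0.0 F [-0.1  0.   0. ]
 move cm, axes now: [32.88 10.16  0.89]  then turn [ 0.    -0.     0.963]  | move if turned first: [ 27.12 -21.19   0.89]
tart_1 0.91 2 T [0.4809 0.3186 0.086 ] 0.121
tart_1 0.91 1 T [0.4802 0.3185 0.0951] 0.126
tart_1 0.91 1 S [0.4833 0.3184 0.0381] 0.102
tart_1 0.87 2 T [ 0.4739  0.1938 -0.1013] 0.105
tart_1 0.87 1 T [0.474  0.193  0.3003] 0.158
tart_1 0.87 1 S [0.474  0.1937 0.0335] 0.047
```

View pics/s2.png

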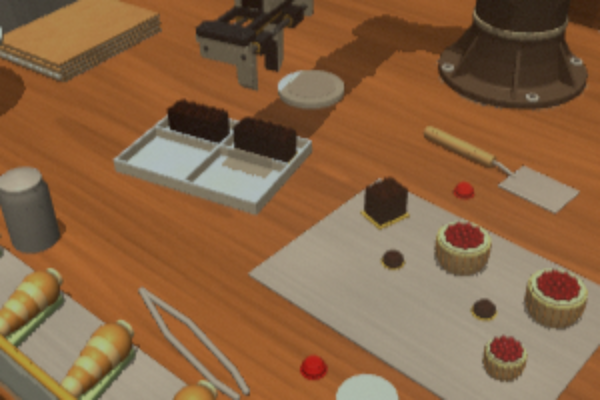

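Both bars stand in the narrow cells. The tarts come next, with tart 2 at (.474,.194) and tart 1 at (.481,.319).

Call:
carry_out --claw '[9,9,9,9,9,9,9,9,9,9,9,9,9,9,9,9]' --delta_pos '[[2.19,0.68,0],[2.19,0.68,0],[2.19,0.68,0],[2.19,0.68,0],[2.19,0.68,0],[2.19,0.68,0],[2.19,0.68,0],[2.19,0.68,0],[2.19,0.68,0],[2.19,0.68,0],[2.19,0.68,0],[2.19,0.68,0],[2.19,0.68,0],[2.19,0.68,0],[2.22,0.6,0],[0,0,0]]' --angular '[[0,0,0],[0,0,0],[0,0,0],[0,0,0],[0,0,0],[0,0,0],[0,0,0],[0,0,0],[0,0,0],[0,0,0],[0,0,0],[0,0,0],[0,0,0],[0,0,0],[0,0,0],[0,0,0]]'

```text
clock: 22.25
position: [0.4734, 0.1967, 0.1271]
ee_rot: [-1.931, -2.476, -0.001]
force: [-0.7, -0.2, 0.2]
width: 0.983
gripper_force: 0.0
```

Call:
carry_out --claw '[9,9,9,9,9,9,9,9]' --delta_pos '[[0,0,0],[0,0,0],[0,0,0],[0,0,0],[0,0,0],[0,0,0],[0,0,0],[0,0,0]]' --angular '[[0,0,0.138],[0,0,0.138],[0,0,0.138],[0,0,0.138],[0,0,0.138],[0,0,0.138],[0,0,0.135],[0,0,0]]'

```text
clock: 23.05
position: [0.4739, 0.1923, 0.127]
ee_rot: [2.863, 1.291, -0.002]
force: [-0.3, -0.7, -0.0]
width: 0.977
gripper_force: 0.0
```

```bash
python3 go.py .474 .1937 .026 .85
```

```text
t 23.05 pos [0.4739 0.1923 0.127 ] yaw 0.847 j [-0.1   0.42 -0.52  1.93  0.27  0.86 -1.48] w 8.97 gf 0.0 F [-0.3 -0.7 -0. ]
 move cm, axes now: [ 0.13 -0.08 10.1 ]  then turn [-0.     0.002 -0.003]  | move if turned first: [ 0.11 -0.08 10.1 ]
```

Call:
carry_out --claw '[9,9,9,9,9,9,9,9,5.5,5.5,5.5,5.5,5.5,5.5,5.5,5.5]' --delta_pos '[[0.1,-0.1,2],[0,0,2],[0,0,2],[0,0,1.5],[0,0,1.2],[0,0,0.9],[0,0,0.5],[0,0,0],[0,0,0],[0,0,0],[0,0,0],[0,0,0],[0,0,0],[0,0,0],[0,0,0],[0,0,0]]' --angular '[[0,0,0],[0,0,0],[0,0,0],[0,0,0],[0,0,0],[0,0,0],[0,0,0],[0,0,0],[0,0,0],[0,0,0],[0,0,0],[0,0,0],[0,0,0],[0,0,0],[0,0,0],[0,0,0]]'

```text
clock: 24.65
position: [0.4745, 0.1947, 0.0271]
ee_rot: [2.862, 1.295, 0.001]
force: [-0.5, -0.4, 5.6]
width: 0.688
gripper_force: 15.0
```

Call:
carry_out --claw '[5.5,5.5,5.5,5.5,5.5,5.5,5.5]' --delta_pos '[[0,0,-0.5],[0,0,-1.5],[0,0,-2],[0,0,-2],[0,0,-2],[0,0,-1.5],[0,0,0]]' --angular '[[0,0,0],[0,0,0],[0,0,0],[0,0,0],[0,0,0],[0,0,0],[0,0,0]]'

```text
clock: 25.35
position: [0.4751, 0.1953, 0.1235]
ee_rot: [2.862, 1.295, 0.005]
force: [1.1, 0.2, -2.0]
width: 0.695
gripper_force: 15.0
```

```bash
python3 go.py .558 -.2444 .12 .85;  python3 - <<'E'
from h import *
p=arm.get_image("scene"); cv2.imwrite("pics/s3.png",cv2.resize(p["frame"][100:300,200:450,::-1],None,fx=2,fy=2))
E
```

```text
t 25.35 pos [0.4751 0.1953 0.1235] yaw 0.85 j [-0.1   0.43 -0.52  1.94  0.28  0.85 -1.49] w 6.38 gf 15.0 F [ 1.1  0.2 -2. ]
 move cm, axes now: [-27.55  35.25   0.32]  then turn [ 0.001 -0.003 -0.   ]  | move if turned first: [-27.56  35.24   0.35]
```

View pics/s3.png

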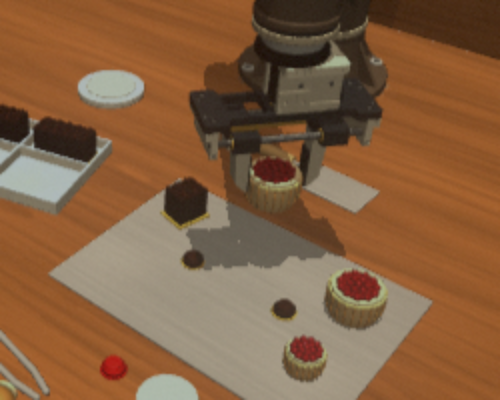

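The tart is lifted upright at about (275,185) in the crop, and the rest is undisturbed.

Call:
carry_out --claw '[5.5,5.5,5.5,5.5,5.5,5.5,5.5,5.5,5.5,5.5,5.5,5.5,5.5,5.5,5.5,5.5,5.5,5.5,5.5,5.5]' --delta_pos '[[-0.75,0.95,0],[-1.5,1.92,0],[-1.5,1.92,0],[-1.5,1.92,0],[-1.5,1.92,0],[-1.5,1.92,0],[-1.5,1.92,0],[-1.5,1.92,0],[-1.5,1.92,0],[-1.5,1.92,0],[-1.5,1.92,0],[-1.5,1.92,0],[-1.5,1.92,0],[-1.5,1.92,0],[-1.5,1.92,0],[-1.5,1.92,0],[-1.5,1.92,0],[-1.5,1.92,0],[-1.3,1.66,0],[0,0,0]]' --angular '[[0,0,0],[0,0,0],[0,0,0],[0,0,0],[0,0,0],[0,0,0],[0,0,0],[0,0,0],[0,0,0],[0,0,0],[0,0,0],[0,0,0],[0,0,0],[0,0,0],[0,0,0],[0,0,0],[0,0,0],[0,0,0],[0,0,0],[0,0,0]]'

```text
clock: 27.4
position: [0.5554, -0.2499, 0.1198]
ee_rot: [2.865, 1.288, -0.005]
force: [0.3, -0.1, -1.5]
width: 0.695
gripper_force: 15.0
```

```bash
python3 go.py .558 -.2444 .0265 .85
```

```text
t 27.4 pos [ 0.5554 -0.2499  0.1198] yaw 0.845 j [ 0.62  0.55 -0.42  1.71  0.27  0.94 -0.63] w 6.38 gf 15.0 F [ 0.3 -0.1 -1.5]
 move cm, axes now: [ 0.61 -0.16  9.33]  then turn [-0.001  0.003 -0.005]  | move if turned first: [ 0.58 -0.17  9.33]
```

Call:
carry_out --claw '[5.5,5.5,5.5,5.5,5.5,5.5,5.5,5.5,5.5,5.5,5.5,5.5]' --delta_pos '[[0.2,0,1.2],[0,0,1.5],[0,0,1.5],[0,0,1.2],[0,0,1.2],[0,0,0.8],[0,0,0.6],[0,0,0.5],[0,0,0.3],[0,0,0.3],[0,0,0.2],[0,0,0]]' --angular '[[0,0,0],[0,0,0],[0,0,0],[0,0,0],[0,0,0],[0,0,0],[0,0,0],[0,0,0],[0,0,0],[0,0,0],[0,0,0],[0,0,0]]'

```text
clock: 28.6
position: [0.5584, -0.2435, 0.0287]
ee_rot: [2.862, 1.295, -0.0]
force: [-0.0, 0.5, -0.9]
width: 0.688
gripper_force: 15.0
```

```bash
python3 go.py .558 -.2444 .0265 .85
```

```text
t 28.6 pos [ 0.5584 -0.2435  0.0287] yaw 0.85 j [ 0.58  0.66 -0.38  1.78  0.34  0.76 -0.69] w 6.32 gf 15.0 F [-0.   0.5 -0.9]
 move cm, axes now: [-0.1   0.03  0.22]  then turn [ 0.  0. -0.]  | move if turned first: [-0.1   0.03  0.22]
```

Call:
carry_out --claw '[5.5,5.5,6.8,7.4,8,8.5,8.5,8.5,8.5,8.5,8.5,8.5,8.5,8.5]' --delta_pos '[[0,0,0.2],[0,0,0],[0,0,0],[0,0,0],[0,0,0],[0,0,0],[0,0,0],[0,0,0],[0,0,-0.5],[0,0,-1.5],[0,0,-2],[0,0,-2],[0,0,-2],[0,0,-2]]' --angular '[[0,0,0],[0,0,0],[0,0,0],[0,0,0],[0,0,0],[0,0,0],[0,0,0],[0,0,0],[0,0,0],[0,0,0],[0,0,0],[0,0,0],[0,0,0],[0,0,0]]'

```text
clock: 30.0
position: [0.5587, -0.2434, 0.1289]
ee_rot: [2.862, 1.295, 0.001]
force: [-0.4, -0.5, 0.2]
width: 0.926
gripper_force: 0.0
```

```bash
python3 go.py .481 .3187 .12 .85
```

```text
t 30.0 pos [ 0.5587 -0.2434  0.1289] yaw 0.85 j [ 0.62  0.54 -0.43  1.7   0.26  0.96 -0.63] w 8.5 gf 0.0 F [-0.4 -0.5  0.2]
 move cm, axes now: [ 37.1  -42.94   0.87]  then turn [ 0.001 -0.    -0.   ]  | move if turned first: [ 37.1  -42.93   0.89]
```

Call:
carry_out --claw '[9,9,9,9,9,9,9,9,9,9,9,9,9,9,9,9,9,9,9,9]' --delta_pos '[[1.95,-2.26,0],[1.95,-2.26,0],[1.95,-2.26,0],[1.95,-2.26,0],[1.95,-2.26,0],[1.95,-2.26,0],[1.95,-2.26,0],[1.95,-2.26,0],[1.95,-2.26,0],[1.95,-2.26,0],[1.95,-2.26,0],[1.95,-2.26,0],[1.95,-2.26,0],[1.95,-2.26,0],[1.95,-2.26,0],[1.95,-2.26,0],[1.95,-2.26,0],[1.95,-2.26,0],[1.95,-2.26,0],[0,0,0]]' --angular '[[0,0,0],[0,0,0],[0,0,0],[0,0,0],[0,0,0],[0,0,0],[0,0,0],[0,0,0],[0,0,0],[0,0,0],[0,0,0],[0,0,0],[0,0,0],[0,0,0],[0,0,0],[0,0,0],[0,0,0],[0,0,0],[0,0,0],[0,0,0]]'

```text
clock: 32.0
position: [0.4789, 0.3238, 0.1284]
ee_rot: [-2.855, -1.302, -0.004]
force: [0.1, -0.0, 0.4]
width: 0.979
gripper_force: 0.0
```

Call:
carry_out --claw '[9,9]' --delta_pos '[[0,0,0.5],[0,0,0]]' --angular '[[0,0,0],[0,0,0]]'

```text
clock: 32.2
position: [0.4807, 0.3168, 0.1215]
ee_rot: [2.862, 1.293, -0.001]
force: [-0.2, 0.5, -0.6]
width: 0.978
gripper_force: 0.0
```

```bash
python3 go.py .481 .3187 .0265 .85
```

```text
t 32.2 pos [0.4807 0.3168 0.1215] yaw 0.849 j [-0.32  0.52 -0.51  1.79  0.31  0.92 -1.68] w 8.98 gf 0.0 F [-0.2  0.5 -0.6]
 move cm, axes now: [ 0.17 -0.11  9.5 ]  then turn [ 0.001  0.001 -0.001]  | move if turned first: [ 0.16 -0.1   9.5 ]
```

Call:
carry_out --claw '[9,9,9,9,9,9,9,9,5.5,5.5,5.5,5.5,5.5,5.5,5.5,5.5]' --delta_pos '[[0.1,0,2],[0,0,2],[0,0,2],[0,0,1.5],[0,0,1],[0,0,0.6],[0,0,0.4],[0,0,0],[0,0,0],[0,0,0],[0,0,0],[0,0,0],[0,0,0],[0,0,0],[0,0,0],[0,0,0]]' --angular '[[0,0,0],[0,0,0],[0,0,0],[0,0,0],[0,0,0],[0,0,0],[0,0,0],[0,0,0],[0,0,0],[0,0,0],[0,0,0],[0,0,0],[0,0,0],[0,0,0],[0,0,0],[0,0,0]]'

```text
clock: 33.8
position: [0.4813, 0.3191, 0.027]
ee_rot: [2.862, 1.295, 0.001]
force: [-0.8, -0.7, 5.7]
width: 0.693
gripper_force: 15.0
```

Call:
carry_out --claw '[5.5,5.5,5.5,5.5,5.5,5.5,5.5]' --delta_pos '[[0,0,-0.5],[0,0,-1.5],[0,0,-2],[0,0,-2],[0,0,-2],[0,0,-1.5],[0,0,0]]' --angular '[[0,0,0],[0,0,0],[0,0,0],[0,0,0],[0,0,0],[0,0,0],[0,0,0]]'

```text
clock: 34.5
position: [0.4822, 0.32, 0.1243]
ee_rot: [-2.862, -1.294, -0.006]
force: [0.4, 0.1, -1.7]
width: 0.689
gripper_force: 15.0
```

```bash
python3 go.py .530 -.134 .12 .85
```

```text
t 34.5 pos [0.4822 0.32   0.1243] yaw 0.85 j [-0.32  0.52 -0.51  1.78  0.31  0.92 -1.68] w 6.32 gf 15.0 F [ 0.4  0.1 -1.7]
 move cm, axes now: [-30.95  33.57   0.34]  then turn [ 0.001 -0.004 -0.   ]  | move if turned first: [-30.96  33.56   0.43]
```

Call:
carry_out --claw '[5.5,5.5,5.5,5.5,5.5,5.5,5.5,5.5,5.5,5.5,5.5,5.5,5.5,5.5,5.5,5.5,5.5,5.5,5.5,5.5]' --delta_pos '[[-0.86,0.93,0],[-1.72,1.865,0],[-1.72,1.865,0],[-1.72,1.865,0],[-1.72,1.865,0],[-1.72,1.865,0],[-1.72,1.865,0],[-1.72,1.865,0],[-1.72,1.865,0],[-1.72,1.865,0],[-1.72,1.865,0],[-1.72,1.865,0],[-1.72,1.865,0],[-1.72,1.865,0],[-1.72,1.865,0],[-1.72,1.865,0],[-1.72,1.865,0],[-1.72,1.865,0],[-0.86,0.93,0],[0,0,0]]' --angular '[[0,0,0],[0,0,0],[0,0,0],[0,0,0],[0,0,0],[0,0,0],[0,0,0],[0,0,0],[0,0,0],[0,0,0],[0,0,0],[0,0,0],[0,0,0],[0,0,0],[0,0,0],[0,0,0],[0,0,0],[0,0,0],[0,0,0],[0,0,0]]'

```text
clock: 36.5
position: [0.5278, -0.1375, 0.1207]
ee_rot: [-2.864, -1.29, 0.003]
force: [-0.3, 0.6, -0.9]
width: 0.693
gripper_force: 15.0
```

Call:
carry_out --claw '[5.5,5.5,5.5]' --delta_pos '[[0,0,0.5],[0,0,0],[0,0,0]]' --angular '[[0,0,0],[0,0,0],[0,0,0]]'

```text
clock: 36.8
position: [0.5287, -0.1336, 0.1165]
ee_rot: [-2.86, -1.298, 0.0]
force: [0.8, -0.0, -1.2]
width: 0.693
gripper_force: 15.0
```

```bash
python3 go.py .530 -.134 .0265 .85
```

```text
t 36.8 pos [ 0.5287 -0.1336  0.1165] yaw 0.852 j [ 0.49  0.47 -0.46  1.87  0.27  0.86 -0.82] w 6.36 gf 15.0 F [ 0.8 -0.  -1.2]
 move cm, axes now: [0.05 0.13 9.  ]  then turn [-0.001 -0.     0.002]  | move if turned first: [0.05 0.13 9.  ]
```

Call:
carry_out --claw '[5.5,5.5,5.5,5.5,5.5,5.5,5.5,5.5,5.5,5.5,5.5,5.5,5.5]' --delta_pos '[[0,0,1.2],[0,0,1.5],[0,0,1.5],[0,0,1.2],[0,0,1.2],[0,0,0.8],[0,0,0.5],[0,0,0.4],[0,0,0.3],[0,0,0.2],[0,0,0.1],[0,0,0],[0,0,0]]' --angular '[[0,0,0],[0,0,0],[0,0,0],[0,0,0],[0,0,0],[0,0,0],[0,0,0],[0,0,0],[0,0,0],[0,0,0],[0,0,0],[0,0,0],[0,0,0]]'

```text
clock: 38.1
position: [0.529, -0.1351, 0.0279]
ee_rot: [2.862, 1.295, 0.0]
force: [-0.9, 0.3, -0.3]
width: 0.687
gripper_force: 15.0
```

```bash
python3 go.py .530 -.134 .0265 .85
```

```text
t 38.1 pos [ 0.529  -0.1351  0.0279] yaw 0.85 j [ 0.44  0.59 -0.4   1.94  0.35  0.68 -0.9 ] w 6.31 gf 15.0 F [-0.9  0.3 -0.3]
 move cm, axes now: [ 0.15 -0.    0.14]  then turn [ 0. -0. -0.]  | move if turned first: [ 0.15 -0.    0.14]
```

Call:
carry_out --claw '[5.5,5.5,6.8,7.4,8,8.5,8.5,8.5,8.5,8.5,8.5,8.5,8.5,8.5,8.5,8.5,8.5,8.5,8.5,8.5]' --delta_pos '[[0,0,0.15],[0,0,0],[0,0,0],[0,0,0],[0,0,0],[0,0,0],[0,0,0],[0,0,0],[0,0,-0.5],[0,0,-1.5],[0,0,-2],[0,0,-2],[0,0,-2],[0,0,-2],[0,0,-2],[0,0,-2],[0,0,-2],[0,0,-2],[0,0,-2],[0,0,0]]' --angular '[[0,0,0],[0,0,0],[0,0,0],[0,0,0],[0,0,0],[0,0,0],[0,0,0],[0,0,0],[0,0,0],[0,0,0],[0,0,0],[0,0,0],[0,0,0],[0,0,0],[0,0,0],[0,0,0],[0,0,0],[0,0,0],[0,0,0],[0,0,0]]'

```text
clock: 40.1
position: [0.5303, -0.135, 0.2292]
ee_rot: [2.86, 1.294, 0.006]
force: [-0.4, 0.8, -0.8]
width: 0.924
gripper_force: 0.0
```

```bash
python3 - <<'E'
from h import *
p=arm.get_image("scene"); cv2.imwrite("pics/s4.png",cv2.resize(p["frame"][100:300,100:400,::-1],None,fx=2,fy=2))
print(arm.observe()["position"],arm.observe()["force"])
E
```

```text
[ 0.52957254 -0.13505054  0.22763676] [-0.90140547  0.09940548 -0.9227088 ]
```

View pics/s4.png

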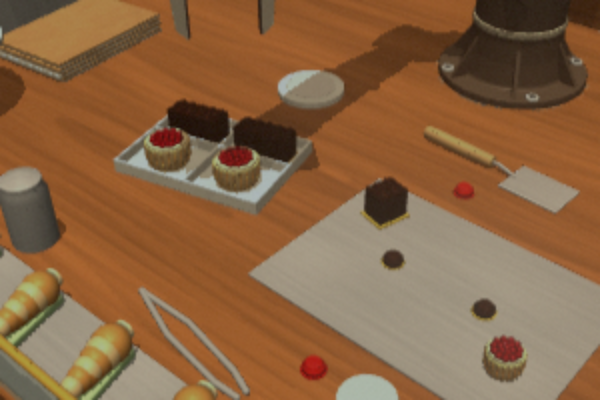

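The picture shows both bars, at (198,120) and (265,138), and both tarts, at (167,148) and (237,167), upright in their cells. The look-alikes on the tray have not moved and the gripper is clear of everything.

```bash
python3 -c "
from cell import arm
print(arm.sign_off())"
```

```text
the job is handed in; nothing more can be done
None
```

The order is packed and handed in after about 40 s of robot time: both full bars are in the narrow cells and both large tartlets in the wide cells, upright and set down gently, with the look-alikes still in place on the tray; the sign-off returned no verdict.

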